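Stow the drilling jig and tuck its keeper tab under the lip

TASK

Put the steel drilling jig away in its holder without picking it up: push it with a fingertip along the channel until it is fully home against the end wall. Then fold the holder's hinged metal tab down over the channel and push the tab sideways so that its free edge tucks fully beneath the retaining lip and stays there when let go. Nothing is to be gripped or lifted, and the things lying about are left where they are.

Things in the scene. Friction and masses are not known exactly. Their poses are not given: they have to be found in the camera images.
- holder: grey metal holder screwed to the bench (immovable), base plate 136 x 126 x 5 mm. Origin on the underside, mid-width of the channel; x runs along the channel to its end wall (away from the robot at yaw 0), y to the left, z up. Channel floor z = 5 mm; side walls, inner faces at y = +-28 mm, run from x = -30 to 65 mm, 22 mm high. The -x end is open; the floor runs on to x = -65 mm.
- end_wall (a point): middle of the inner face of the channel's end wall, at (60, 0, 13) mm in the holder's frame; wall top 22 mm above the bench
- jig_center (a point): centre of the drilling jig: loose pale steel block 32 (along the channel) x 50 (across) x 16 mm with holes in its top, about 0.19 kg, lying in the channel. Fully home, its centre is at x = 44 mm in the holder's frame. It starts 23 to 35 mm short of that, where it blocks the keeper rib under the tab.
- lip_edge (a point): middle of the lower inner edge of the retaining lip, at (20, -24, 32.5) mm in the holder's frame; the lip, right of the channel, is a fixed plate 4 mm thick and 40 mm long in x that overhangs from y = -43 to -24 mm; underside 32.5 mm, top 36.5 mm above the bench
- hinge_pin (a point): middle of the tab's hinge pin, which runs along the holder's x, left of the channel: at (20, 54, 28) mm in the holder's frame while tab_slide = 0. It is carried in slots in two upright ears at x = -4.5 and +44.5 mm (5 mm thick, y = 30 to 69 mm, 37 mm high).
- tab (a joint): hinge angle of the tab: 0 = folded level over the channel, 1.57 = upright, more = leaning back away from it (range -0.02 to 2.5; starts at 1.95 to 2.3). Aluminium plate 40 mm wide (x = 0 to 40 mm in the holder's frame), 3 mm thick, free edge 75 mm from the pin. Folding it takes about 1 to 2 N; let go without being tucked, it springs part of the way up again.
- tab_slide (a joint): travel of the tab's hinge pin along its slots towards the lip (holder's -y), 0 to 0.012 m. Starts at 0; takes about 3 N and stays where it is left. At 0 the folded tab's edge stops 3 mm short of the lip; at 0.012 it is 9 mm beneath it. If pushed forward before the tab is down, the tab lands on top of the lip.
- thumb_rib (a point): middle of the top of the thumb rib: a ridge 4 mm thick and 5 mm high across the tab's outer (upper, when folded) face, 56 mm from the hinge pin. A fingertip on its hinge side can push the folded tab towards the lip. On the tab's other face a keeper rib (x = 21 to 24 mm in the holder's frame, 16 mm deep) comes down behind the jig.
- tab_edge (a point): middle of the tab's free edge, at half its thickness, 75 mm from the hinge pin
- relay: bystander: plug-in relay 22 x 28 x 36 mm, beside the holder; origin under its centre
- terminal: bystander: rail terminal 40 x 48 x 10 mm, beside the holder; origin under its centre
- tape: bystander: roll of tape 61 mm across, 19 mm high, behind the holder; origin under its centre
- pouch: bystander: zip pouch 50 x 70 x 14 mm; origin under its centre
- cutter: bystander: side-cutting pliers 45 x 146 x 13 mm; origin under the centre
- meter: bystander: multimeter 140 x 68 x 43 mm; origin under its centre
Not all that is in view belongs to the job. Leave any pink or turquoise look-alike of the part that bears jig_center alone.

How it is judged (in metres and radians):
On the way, in this order (a step that is already met when the one before it is completed fails the run):
1. the jig has been pushed home against the end wall while the tab is still open (x of jig_center in the frame of holder above 0.039 m and value of joint tab above 0.6 rad), for 0.1 s.
2. the tab is folded down and its edge is beneath the lip (value of joint tab below 0.07 rad and value of joint tab_slide above 0.008 m), for 0.2 s.
At the end, for the whole second after the job is handed in: The jig lies flat in the channel within 5 mm of fully home, and the tab is folded (under 0.07 rad) with its pin at least 8 mm along the slots, so that its edge is at least 5 mm beneath the lip and held down by it, with the robot clear (all of step 2 and x of jig_center in the frame of holder above 0.039 m and z of jig_center in the frame of holder below 0.017 m and linear speed of jig below 0.01 m/s); the robot touches nothing.
It fails at once if the jig is lifted more than 10 mm (z of jig_center in the frame of holder above 0.023 m).
It fails at once if a bystander is moved more than 20 mm (distance of any of relay, terminal, tape, pouch, cutter, meter from where it was at the start of the episode above 0.02 m).
It also fails if it takes over 51 s, if anything falls off the work surface, if the arm or the gripper's body presses on something with over 40 N, if the wrist force passes 120 N, or if a joint passes its speed limit or range.

ROBOT

A 7-joint arm with a two-finger parallel gripper is mounted at the origin on a cart in front of the work surface, level with it; the furniture and walls round the work are solid. World frame = base frame: x ahead of the robot, y to its left, z up, the work surface at z = 0. Lengths are in mm, angles in rad, forces in N, time in s.
With the tool pointing down it reaches from about 425 to 825 mm from the base axis. Payload 3.6 kg.
Tool frame: the origin (TCP) lies at the very end of the fingers, on their centre line; the grasp point (between the pads) lies env.hold_point_z behind it (env.hold_point_z is the distance from the TCP to the grasp point, in mm); z points along the fingers, x is the direction in which the jaws open and shut, and the axes are right-handed (so a half turn about z gives the same grasp; the last joint's range is limited). The gripper opens to 85 mm and grips with 20 to 120 N. Pads are 22 mm wide; open, the fingers measure 114 mm over their backs; the gripper's body (76 mm by 85 mm) begins 54 mm behind the grasp point. The pads swing forward as they close: fully open they stand 13 mm farther back than shut.
Start: joints at [1.3, 0.615, -0.013, 1.423, 0.008, 1.103, -0.04], TCP at [156.918, -630.745, 231.297] pointing down, gripper open.
Joint ranges: [-3.12, 3.12], [-0.3, 2.06], [-1.34, 1.32], [0.26, 2.42], [-1.36, 4.5], [0.01, 1.98], [-2.84, 2.84]. Speed limits (rad/s): [2.79, 2.79, 3.14, 3.14, 3.14, 3.14, 3.14].

INTERFACE

Orientations are given as a unit quaternion [x, y, z, w].
In Python, from station import env, jaws, kin, grab_frame, get_calibration, workorder gives the robot as it stands. The module is installed in compiled form; this text tells all that it offers. Calls block until the motion is done:
- env.move_ptp(position, orientation): joint-space move of the TCP to a pose.
- env.move_linear(position, frame=None, rate=150): straight line of the TCP; frame=None keeps the orientation; rate is the mean speed in mm/s.
- env.set_joints(angles): joint-space move.
- jaws.move_gripper(opening, strength=None): finger opening in mm; strength is the grip in N (None keeps the last); returns when the fingers have stopped.
- env.pause(seconds).
- kin.solve_ik(position, orientation): joint angles nearest the present ones, or None.
- env.observe(): the state.
- grab_frame(name): name is "side" or "top" or "wrist"; returns the picture (400x640x3 uint8, red, green, blue); there is no depth.
- get_calibration(name): a dict with "K" (3x3 intrinsics, pixels), "k1" (the pictures are not rectified: a ray, as slopes to the right and down, at radius r is drawn at 1 + k1 r^2 times it, then the intrinsics apply), "T" (4x4, takes a point from camera to world coordinates); the wrist camera has in their place "hand_eye" (4x4, takes a point from camera to tool coordinates, whose origin is the TCP and whose axes are the tool frame's). Camera axes: x right, y down, z forward; pixel columns grow to the right and rows downward; lengths in mm; the calibration is good to about 2 mm. A picture is of the moment at which its call begins: read the wrist's pose just before it. get_calibration takes no time and is no camera call.
A pose or a line that the arm cannot do raises env.MotionError and nothing moves.
- workorder.hand_in(): hands the job in, once; it reports no verdict.
The state is a dict: "time_s": time; "qpos": joint angles; "dq": joint speeds; "joint_torque": joint torques, N m; "ee_pos": TCP position; "eef_rot": TCP orientation; "wrist_force": force on the tool from outside, world axes, zero at the start; "moment": the same for the moment, N m; "gripper_width": finger opening in mm.
Only numpy, scipy, OpenCV 4.12 (cv2) and the standard library are available. Lean on these libraries where they do the work, as an engineer would, in place of code of your own. Each camera call takes 0.05 s, during which the arm holds its last target. There are 200 camera calls.

## Working session

There is one attempt and no reset: what is moved stays moved. The work goes in short steps, each a Python script; the robot and the scene stay as the last script left them, time stands still between calls to the robot, and variables do not carry over. Pictures are saved under pics/ and viewed, about 8 in all and at most 12, crops included, and the job is handed in when it is done.

```bash
mkdir -p pics; ls; python3 - <<'E'
from station import *
import cv2
for n in ("top","side"):
    cv2.imwrite(f"pics/{n}0.png",grab_frame(n)[:,:,::-1]); c=get_calibration(n); print(n,c)
print(get_calibration("wrist")); print(env.observe(),env.hold_point_z)
E
```

```text
pics
top {'K': array([[481.71701014,   0.        , 327.0616923 ],
       [  0.        , 481.71701014, 203.29830572],
       [  0.        ,   0.        ,   1.        ]]), 'k1': 0.0031240643089142203, 'T': array([[-1.91245126e-02, -9.93100892e-01,  1.15693007e-01,
         4.14993303e+02],
       [-9.99667348e-01,  2.09959444e-02,  1.49787823e-02,
        -7.19486423e+01],
       [-1.73045261e-02, -1.15368060e-01, -9.93172072e-01,
         1.14057304e+03],
       [ 0.00000000e+00,  0.00000000e+00,  0.00000000e+00,
         1.00000000e+00]])}
side {'K': array([[478.47875845,   0.        , 311.19223312],
       [  0.        , 478.47875845, 202.2032341 ],
       [  0.        ,   0.        ,   1.        ]]), 'k1': 0.01233081441476861, 'T': array([[ 9.63999566e-01, -1.84640248e-01,  1.91344755e-01,
         3.48417951e+02],
       [-2.65624833e-01, -6.35732312e-01,  7.24767463e-01,
        -8.89034161e+02],
       [-1.21772006e-02, -7.49501439e-01, -6.61890708e-01,
         8.10541812e+02],
       [ 0.00000000e+00,  0.00000000e+00,  0.00000000e+00,
         1.00000000e+00]])}
{'K': array([[
[... 580 characters left out ...]
82852, -0.0126152 ,  1.4247856 ,  0.00811927,
        1.10337973, -0.04042246]), 'dq': array([-3.07681915e-05, -2.86354897e-03, -8.48508072e-04, -4.06176734e-03,
       -2.32094772e-05, -3.58118533e-04, -1.11180013e-03]), 'joint_torque': array([ 1.34970142e-03, -4.70386147e+01,  2.60436265e-01, -1.71573436e+01,
        1.01444114e-02,  5.82752866e-03,  2.57564466e-05]), 'ee_pos': array([ 156.75255747, -630.09255275,  230.2345226 ]), 'eef_rot': array([ 7.87863660e-01, -6.15848578e-01, -9.40556894e-04, -7.04812781e-04]), 'wrist_force': array([-0.28267698,  0.09003149,  0.64509054]), 'moment': array([-0.01162135, -0.02801677, -0.03894376]), 'gripper_width': 85.50856424475325} 18.700000000000003
```

View pics/top0.png

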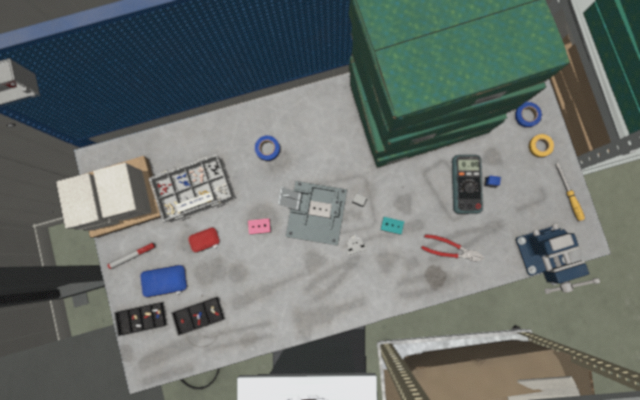

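View pics/side0.png

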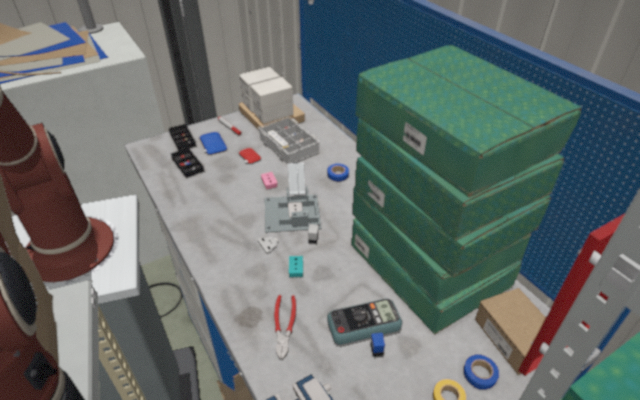

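The top view shows three candidates for the jig: a pale steel block at (320,209) inside the grey holder, a pink one at (259,227) and a turquoise one at (392,226). I choose the steel one in the holder. Next: a close crop of it, and a position estimate for a wrist view.

```bash
cat > h.py <<'E'
from station import *
import numpy as np, cv2
from scipy.spatial.transform import Rotation as R
def camT(n):
    c=get_calibration(n)
    if n!="wrist": return c,c["T"]
    o=env.observe(); T=np.eye(4); T[:3,:3]=R.from_quat(o["eef_rot"]).as_matrix(); T[:3,3]=o["ee_pos"]
    return c,T@c["hand_eye"]
def dist(c): return np.array([c["k1"],0,0,0,0.])
def ray(c,T,px):
    p=cv2.undistortPoints(np.array([[px]],float),c["K"],dist(c))[0,0]
    return T[:3,3],T[:3,:3]@np.r_[p,1]
def at_z(c,T,px,z):
    o,d=ray(c,T,px); return o+d*(z-o[2])/d[2]
def proj(c,T,P):
    W=np.linalg.inv(T); return cv2.projectPoints(np.asarray(P,float),cv2.Rodrigues(W[:3,:3])[0],W[:3,3],c["K"],dist(c))[0][:,0]
def fit(obs,x0):
    """obs: list of (c,T,[holder pts],[px]); solve holder x,y,yaw"""
    from scipy.optimize import least_squares
    def res(v):
        M=hol(v); return np.concatenate([(proj(c,T,np.array(P)@M[0].T+M[1])-np.array(p)).ravel() for c,T,P,p in obs])
    s=least_squares(res,x0,x_scale=[1,1,.01]); return s.x,res(s.x).reshape(-1,2)
def hol(v): return R.from_euler('z',v[2]).as_matrix(),np.array([v[0],v[1],0])
E
python3 - <<'E'
from h import *
c,T=camT("top")
for n,p,z in [("jig",(320,209),20),("pink",(259,227),16),("turq",(392,226),16),("plate L",(287,239),5),("plateR",(338,244),5),("relay",(360,201),36),("term",(356,242),10),("tape",(267,148),19)]:
    print(n,at_z(c,T,p,z).round())
i=cv2.imread("pics/top0.png")[165:265,250:400]; cv2.imwrite("pics/crop0.png",cv2.resize(i,(750,500),interpolation=cv2.INTER_CUBIC))
E
```

```text
jig [532. -38.  20.]
pink [493. 106.  16.]
turq [ 490. -205.   16.]
plate L [465.  41.   5.]
plateR [450. -79.   5.]
relay [ 547. -131.   36.]
term [ 454. -121.   10.]
tape [681.  85.  19.]
```

View pics/crop0.png

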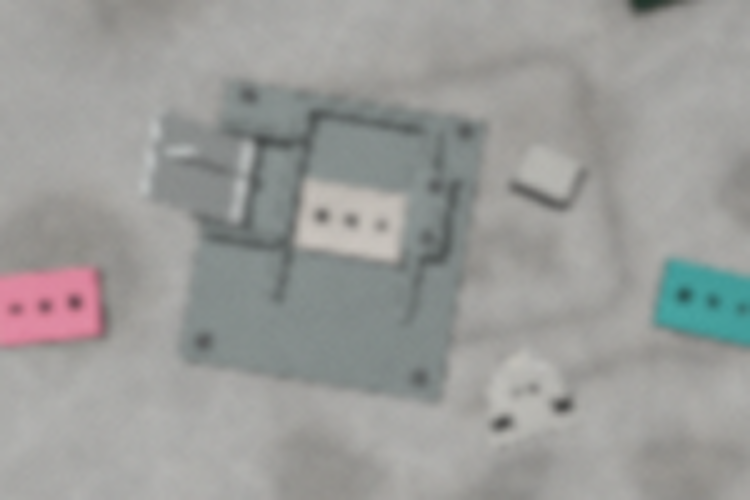

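The crop shows the holder: plate corners at crop (183,358), (437,400), (486,122), (230,80), the jig at (350,222) with yaw about -0.17, the open tab on the left at (200,170) and the lip on the right at (445,220). The choice is confirmed. Now two wrist views with the jaws shut.

```bash
python3 - <<'E'
from h import *
yaw=-0.17
q=(R.from_euler('z',yaw)*R.from_matrix(np.array([[0,1,0],[1,0,0],[0,0,-1]]).T)).as_quat()
print(R.from_quat(q).as_matrix().round(2))
jaws.move_gripper(0)
env.move_ptp([455,-20,220],q)
for k,p in enumerate([[455,-20,190],[500,-35,190]]):
    env.move_linear(p); c,T=camT("wrist"); im=grab_frame("wrist"); np.save(f"w{k}.npy",T)
    cv2.imwrite(f"pics/w{k}.png",im[:,:,::-1])
    print(T.round(3), proj(c,T,[[517,-35,5]]))
o=env.observe();print(o["time_s"],o["qpos"],o["wrist_force"],o["gripper_width"])
E
```

```text
[[ 0.17  0.99  0.  ]
 [ 0.99 -0.17  0.  ]
 [ 0.    0.   -1.  ]]
[[ 1.69000e-01  9.45000e-01  2.81000e-01  3.83148e+02]
 [ 9.86000e-01 -1.62000e-01 -4.90000e-02 -7.42500e+00]
 [-0.00000e+00  2.86000e-01 -9.58000e-01  3.31873e+02]
 [ 0.00000e+00  0.00000e+00  0.00000e+00  1.00000e+00]] [[318.08888441 238.48238269]]
[[ 1.69000e-01  9.44000e-01  2.82000e-01  4.27789e+02]
 [ 9.86000e-01 -1.62000e-01 -4.80000e-02 -2.17650e+01]
 [ 0.00000e+00  2.86000e-01 -9.58000e-01  3.32313e+02]
 [ 0.00000e+00  0.00000e+00  0.00000e+00  1.00000e+00]] [[323.77291536 198.67066766]]
4.2 [ 0.57654228  0.55476991 -0.83322506  1.88629598  0.50861599  0.92737715
  0.90289712] [-0.34813384  1.5373473  -0.10552946] -0.05100683238843165
```

View pics/w0.png

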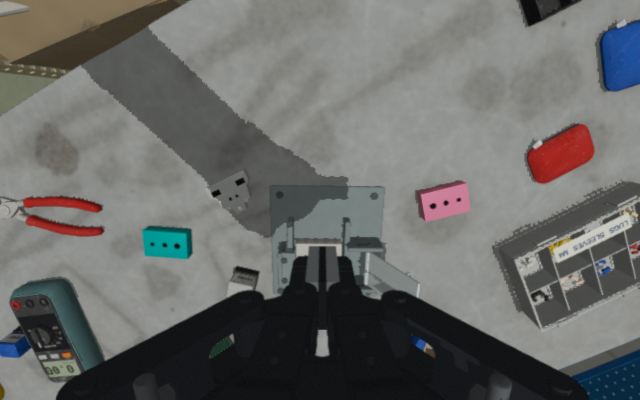

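The wrist picture shows plate corners at (271,186) and (384,186), but the fingers hide the rest. I'll move the TCP beyond the holder so that the camera looks straight down at it.

```bash
python3 - <<'E'
from h import *
for k,p in enumerate([[600,-50,150]],2):
    env.move_linear(p); c,T=camT("wrist"); im=grab_frame("wrist"); np.save(f"w{k}.npy",T)
    cv2.imwrite(f"pics/w{k}.png",im[:,:,::-1]); x0,x1,y0,y1=200,460,40,235
    cv2.imwrite(f"pics/w{k}c.png",cv2.resize(im[y0:y1,x0:x1,::-1],None,fx=3,fy=3,interpolation=cv2.INTER_CUBIC))
    print(T.round(3), proj(c,T,[[517,-35,5]]))
o=env.observe();print(o["time_s"],o["qpos"],o["wrist_force"])
E
```

```text
[[ 1.68000e-01  9.45000e-01  2.82000e-01  5.27507e+02]
 [ 9.86000e-01 -1.61000e-01 -4.80000e-02 -3.66360e+01]
 [-0.00000e+00  2.86000e-01 -9.58000e-01  2.92294e+02]
 [ 0.00000e+00  0.00000e+00  0.00000e+00  1.00000e+00]] [[321.87913628 100.56210922]]
5.125 [ 0.486804    0.73525484 -0.76057271  1.65308103  0.58435656  0.99428914
  0.92788522] [1.17729606 0.27363869 0.32613646]
```

View pics/w2c.png

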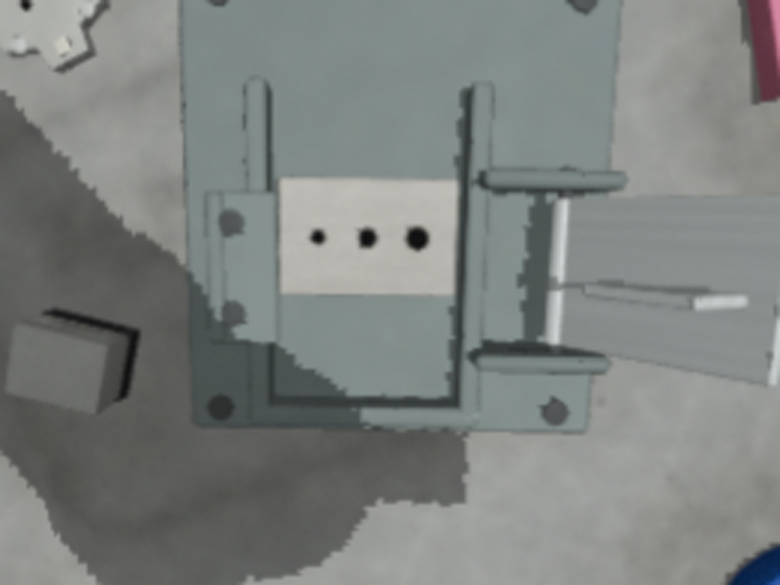

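Clear view: jig top corners at crop (280,177), (459,180), (459,296), (281,294), lip inner corners at (277,191) and (277,342), ears at right ends (626,172) and (608,373), end wall at row about 406. The thumb rib and tab lean to the right. Next I fit the holder pose.

```bash
python3 - <<'E'
from h import *
c=get_calibration("wrist");T=np.load("w2.npy")
f=lambda L:np.array(L)/3.+[200-.33,40-.33]
P=[(0,-24,36.5),(40,-24,36.5),(-30,28,22),(-30,-28,22),(60,28,22),(60,-28,22),(-7,69,37),(-2,69,37),(42,69,37),(47,69,37)]
p=f([(277,191),(277,342),(472,84),(269,82),(462,406),(272,405),(626,172),(626,189),(607,355),(608,373)])
v,r=fit([(c,T,P,p)],[517,-35,-.17]); print(v,r.round(1).tolist())
ct,Tt=camT("top")
pc=np.array([(315,113),(428,131)])/5+[249.6,164.6]  # end wall inner corners in top view
Rm,t=hol(v)
print("top check",proj(ct,Tt,np.array([(60,28,22),(60,-28,22),(44,0,21)])@Rm.T+t).round(1),pc)
J=np.array([(at_z(c,T,x,21)-t)@Rm for x in f([(280,177),(459,180),(459,296),(281,294)])]); print(J.round(1),J.mean(0))
# tab free edge: length 75 circle, image pts of edge near corner(778,385) x=40
o,d=ray(c,T,f([(778,385)])[0]); o=(o-t)@Rm; d=d@Rm; P=o+d*((40-o[0])/d[0]) if abs(d[0])>.05 else o
print("edge corner",P, np.arctan2(P[2]-28,54-P[1]),np.hypot(P[2]-28,54-P[1]))
np.save("v.npy",v)
E
```

```text
[ 5.20666271e+02 -3.58867079e+01 -1.83279358e-01] [[-1.0, 0.3], [-0.4, 0.8], [-0.3, -1.2], [-1.9, -1.6], [-1.4, 0.9], [-1.4, 0.3], [1.4, -0.6], [0.8, 0.4], [2.4, 0.8], [1.6, 0.8]]
top check [[311.5 186.9]
 [335.  190.7]
 [322.2 195.6]] [[312.6 187.2]
 [335.2 190.8]]
[[ -4.4 -23.8  21. ]
 [ -4.3  25.8  21. ]
 [ 27.4  27.1  21. ]
 [ 27.6 -23.8  21. ]] [11.58456296  1.32601734 21.        ]
edge corner [40.         91.4871206  90.61835152] 2.1102301653040456 72.98179333329398
```

The fit has about 1.3 mm residuals and agrees with the top camera within 1 px. The jig is 50 x 32 mm with its centre at x = 11.6 (32 mm short, as stated), and the tab is at about 2.11 rad. I push the jig now.

```bash
cat >> h.py <<'E'
import os
if os.path.exists("v.npy"):
    V=np.load("v.npy"); RM,TR=hol(V)
    Q=(R.from_euler('z',V[2])*R.from_matrix(np.array([[0,1,0],[1,0,0],[0,0,-1]]).T)).as_quat()
    W=lambda *p: RM@np.array(p,float)+TR
    def st():
        o=env.observe(); return (o["ee_pos"]-TR)@RM, o["wrist_force"]@RM, o["time_s"]
    def go(*p,rate=100): env.move_linear(W(*p),rate=rate)
E
python3 - <<'E'
from h import *
go(60,0,120,rate=200); env.move_ptp(W(-34,0,110),Q); go(-34,0,40,rate=120); go(-34,0,12,rate=60)
p,f0,t=st(); print(p,f0,t)
go(-20,0,12,rate=60)
for x in list(range(-15,12,3))+[12,13,14,15,16,17,18,19,20,21,22]:
    go(x,0,12,rate=40); p,f,t=st(); print(x,p.round(1),(f-f0).round(1))
    if abs((f-f0)[0])>8: break
print(t)
E
```

```text
[-34.12516427   0.13917271  11.7815331 ] [-0.72186512  0.14343728  0.2461291 ] 7.275
-15 [-14.9  -0.   12. ] [ 1.2 -1.1  0.6]
-12 [-12.3  -0.1  11.9] [-0.4 -0.1  0.3]
-9 [-8.7 -0.  11.9] [-0.9 -1.3 -1. ]
-6 [-5.4  0.  12. ] [-0.2  0.2 -0.3]
-3 [-2.5 -0.  12. ] [-0.1 -0.5 -0.1]
0 [ 0.5  0.  12. ] [ 0.4 -0.1 -0.4]
3 [ 3.5  0.  12. ] [-0.9 -0.3 -1.1]
6 [ 6.5  0.  12. ] [-0.1 -0.4 -0.5]
9 [ 9.5 -0.  12. ] [-0.  -0.3 -1.5]
12 [12.5 -0.  12. ] [ 0.4 -0.  -1.1]
13 [12.9 -0.  12. ] [-0.2  0.  -1.2]
14 [14. -0. 12.] [-1.8 -0.5  0.6]
15 [15.2 -0.  12. ] [-0.6 -0.   0.2]
16 [16.2  0.  12. ] [-1.5 -0.1  0.2]
17 [17.  0. 12.] [-0.8 -0.   0.4]
18 [17.  0. 12.] [-4.5 -0.8  2.8]
19 [17.  -0.  11.9] [-5.4 -0.6  4.7]
20 [17.   0.  11.9] [-7.5 -0.5  5.9]
21 [17.  -0.  11.8] [-9.5 -0.7  8.3]
12.4333
```

The jig stops at TCP x = 17.0, which puts its centre at 17+11+16 = 44, with force building up: it is home. Now I retract and go round to the outer side of the tab.

```bash
python3 - <<'E'
from h import *
go(-34,0,12,rate=150); go(-34,0,135,rate=200); go(20,128,135,rate=250); go(20,128,73,rate=120)
env.pause(.1); p,f0,t=st(); print(p.round(1),f0.round(1),t); np.save("f0.npy",f0)
for y in (110,100,90,80,72):
    go(20,y,73,rate=70); p,f,t=st(); print(y,p.round(1),(f-f0).round(1))
for a in (75,60,45,32):
    a=np.radians(a); r=45
    go(20,54-r*np.cos(a)+1.5*np.sin(a)+14.5,28+r*np.sin(a)+1.5*np.cos(a),rate=60); p,f,t=st(); print(round(np.degrees(a)),p.round(1),(f-f0).round(1))
    if np.linalg.norm(f-f0)>15: break
print(t)
cv2.imwrite("pics/s1.png",cv2.resize(grab_frame("side")[150:260,230:380,::-1],None,fx=5,fy=5,interpolation=cv2.INTER_CUBIC))
E
```

```text
[ 20.6 128.3  74. ] [-0.8  0.1  0. ] 15.1917
110 [ 20.2 109.   73.1] [1.5 0.3 0.5]
100 [20.  99.2 72.9] [0.7 0.3 0.2]
90 [20.  89.  72.8] [ 0.5 -0.8  1. ]
80 [20.  79.  72.9] [ 1.6 -0.7  0.2]
72 [20.  71.1 72.8] [ 0.3 -0.  -0.7]
75 [20.  57.3 71.7] [0.6 0.8 0. ]
60 [19.9 46.4 67.4] [ 1.5 -0.6  0.7]
45 [19.8 37.  60.4] [ 1.2  0.7 -0. ]
32 [19.8 30.4 52.7] [ 1.1 -0.1  0.7]
18.1333
```

View pics/s1.png

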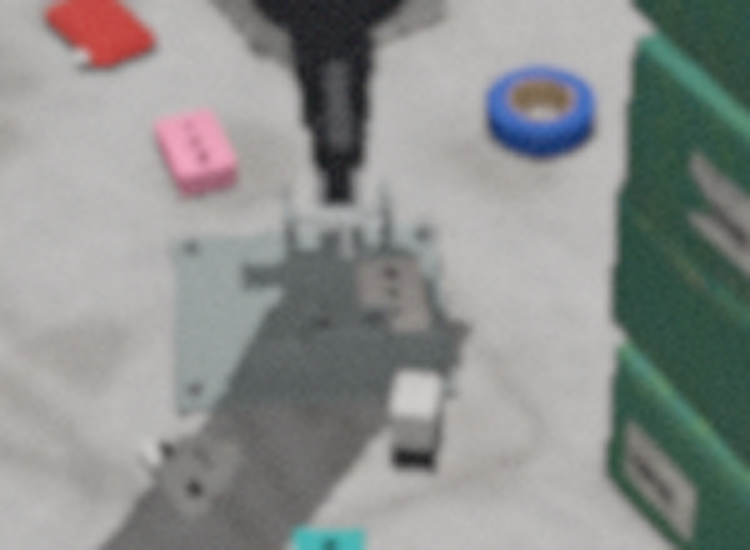

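The picture shows the jig home against the end wall at crop (395,290), with the finger over the tab. The pale strip at (340,212) looks like the tab seen almost edge-on. I'll check by projection.

```bash
python3 - <<'E'
from h import *
c,T=camT("side")
for a in (20,30,38,50,70):
    a=np.radians(a); P=[W(x,54-r*np.cos(a),28+r*np.sin(a)) for r in (20,75) for x in (0,40)]
    print(round(np.degrees(a)),((proj(c,T,P)-[230,150])*5).round().tolist())
print([((proj(c,T,[W(*q)])-[230,150])*5).round() for q in [(20,30.4,52.7),(20,16,52.7),(28,-25,21)]], st())
E
```

```text
20 [[297.0, 229.0], [377.0, 224.0], [301.0, 269.0], [385.0, 264.0]]
30 [[297.0, 222.0], [377.0, 217.0], [300.0, 243.0], [383.0, 238.0]]
38 [[296.0, 217.0], [377.0, 211.0], [298.0, 221.0], [382.0, 216.0]]
50 [[296.0, 208.0], [376.0, 203.0], [296.0, 188.0], [380.0, 183.0]]
70 [[295.0, 195.0], [375.0, 190.0], [292.0, 137.0], [376.0, 132.0]]
[array([[337., 205.]]), array([[339., 224.]]), array([[363., 328.]])] (array([19.80618673, 30.62269368, 52.88168339]), array([ 0.13683627, -0.33866715,  0.01188496]), 18.1833)
```

The strip matches a tab angle of about 38°, so it is following the finger. I carry on: fold flat, press, then slide.

```bash
python3 - <<'E'
from h import *
f0=np.load("f0.npy")
def rep(tag):
    env.pause(.05); p,f,t=st(); print(tag,p.round(1),(f-f0).round(1)); return p,f-f0
for a in (20,10,3):
    a=np.radians(a); r=45
    go(20,54-r*np.cos(a)+1.5*np.sin(a)+14.5,28+r*np.sin(a)+1.5*np.cos(a),rate=60); rep("fold")
z=30
while z>24:
    z-=.7; go(20,23.5,z,rate=20); p,f=rep(f"z{z:.1f}")
    if f[2]>6: break
print(st()[2])
for y in (20,17,14,11,8,5,3,2,1,0,-1,-2,-3):
    go(20,y,z,rate=30); p,f=rep(f"y{y}")
    if f[1]>12 or np.linalg.norm(f)>25: break
print(st()[2])
im=grab_frame("side"); cv2.imwrite("pics/s2.png",cv2.resize(im[170:250,250:350,::-1],None,fx=7,fy=7,interpolation=cv2.INTER_CUBIC))
E
```

```text
fold [19.9 26.3 44.5] [ 1.4 -0.5 -0. ]
fold [19.9 24.2 37. ] [0.7 0.  1.3]
fold [19.9 23.5 31.6] [ 0.9 -0.6  1. ]
z29.3 [20.  23.4 29.3] [ 0.5 -0.5  1.3]
z28.6 [20.  23.4 28.9] [ 0.4 -0.7  5. ]
z27.9 [20.1 23.4 28.7] [-0.4 -2.6  9. ]
20.1
y20 [20.1 21.9 28.8] [-0.5  0.9  7.3]
y17 [20.1 19.5 28.8] [-0.7  2.3  6.1]
y14 [20.2 16.7 28.8] [-0.3  1.4  6.5]
y11 [20.4 13.6 28.8] [-0.4  1.9  5.9]
y8 [20.5 10.2 28.7] [0.1 1.8 6.4]
y5 [20.5  7.  28.6] [-0.5  2.8  6.7]
y3 [20.5  5.5 28.7] [0.3 1.7 5.8]
y2 [20.6  4.9 28.7] [-1.2  3.5  4.8]
y1 [20.7  3.9 28.6] [0.5 3.8 4.9]
y0 [20.7  2.7 28.6] [0.6 3.2 6.2]
y-1 [20.7  1.4 28.6] [0.8 2.4 5.7]
y-2 [20.7  0.2 28.5] [0.9 3.3 5.5]
y-3 [20.8 -0.9 28.5] [0.6 4.1 5.1]
24.0167
```

View pics/s2.png

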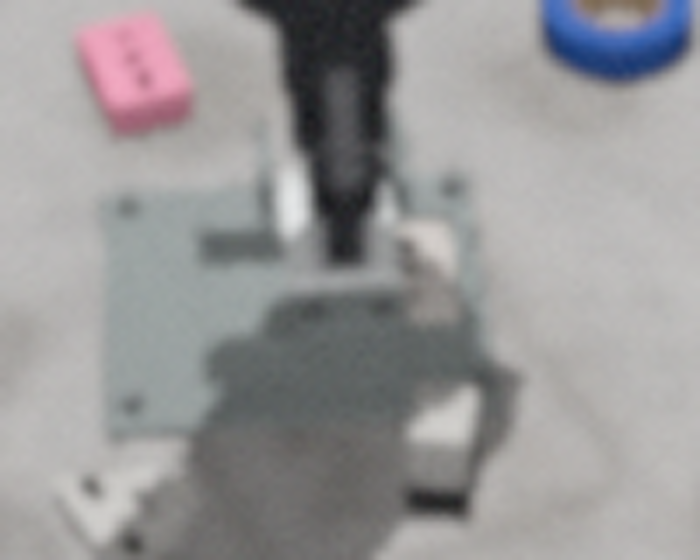

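The tab is down flat, and its near edge lies by the lip at crop row about 280. No end stop has been felt yet, so I keep pushing.

```bash
python3 - <<'E'
from h import *
f0=np.load("f0.npy")
for y in range(-4,-24,-1):
    go(20,y,27.9,rate=30); env.pause(.05); p,f,t=st(); f=f-f0; print(y,p.round(1),f.round(1))
    if f[1]>11 or np.linalg.norm(f)>20: break
print(t)
E
```

```text
-4 [20.7 -2.1 28.5] [0.4 2.9 5. ]
-5 [20.7 -3.3 28.4] [1.3 3.8 5.2]
-6 [20.6 -4.5 28.4] [1.  3.7 5.5]
-7 [20.6 -5.6 28.3] [1.2 3.7 4.9]
-8 [20.6 -5.8 28.4] [0.  3.5 4.3]
-9 [20.7 -5.9 28.4] [0.5 5.5 4.3]
-10 [20.6 -6.  28.4] [0.5 7.9 4.5]
-11 [20.7 -6.  28.5] [0.8 9.4 3.3]
-12 [20.7 -6.1 28.5] [0.7 9.8 2.6]
-13 [20.7 -6.2 28.5] [ 0.7 10.3  1.5]
-14 [20.7 -6.2 28.6] [ 0.9 12.3  1.6]
27.3667
```

Contact with the rib came at y of about +6 and the hard stop at about -6, so 12 mm of travel. I release, retreat and inspect.

```bash
python3 - <<'E'
from h import *
go(20.5,-3,28.6,rate=40); go(20.5,-2,60,rate=80); go(20.5,0,150,rate=200)
env.move_linear(W(85,0,150),rate=200); env.pause(.2)
c,T=camT("wrist"); im=grab_frame("wrist"); np.save("w3.npy",T); x0,x1,y0,y1=200,460,40,235
cv2.imwrite("pics/w3c.png",cv2.resize(im[y0:y1,x0:x1,::-1],None,fx=3,fy=3,interpolation=cv2.INTER_CUBIC))
for s,l in ((0,"s0"),(12,"s12")):
    P=[W(x,54-s-r,29.5) for r in (0,75) for x in (0,40)]+[W(x,-2+2-s,34.5) for x in(0,40)]
    print(l,((proj(c,T,P)-[x0,y0])*3).round().tolist())
print("jig home corners",((proj(c,T,[W(28,25,21),W(28,-25,21)])-[x0,y0])*3).round().tolist(), "lip",((proj(c,T,[W(0,-24,36.5),W(40,-24,36.5)])-[x0,y0])*3).round().tolist(),st())
E
```

```text
s0 [[566.0, 179.0], [557.0, 329.0], [286.0, 178.0], [289.0, 328.0], [364.0, 177.0], [364.0, 330.0]]
s12 [[521.0, 178.0], [514.0, 328.0], [241.0, 178.0], [246.0, 328.0], [319.0, 177.0], [320.0, 330.0]]
jig home corners [[452.0, 282.0], [277.0, 282.0]] lip [[272.0, 177.0], [276.0, 331.0]] (array([8.40319526e+01, 3.34281912e-02, 1.49786405e+02]), array([-1.09965077, -1.08306548, -0.49265139]), 29.6583)
```

View pics/w3c.png

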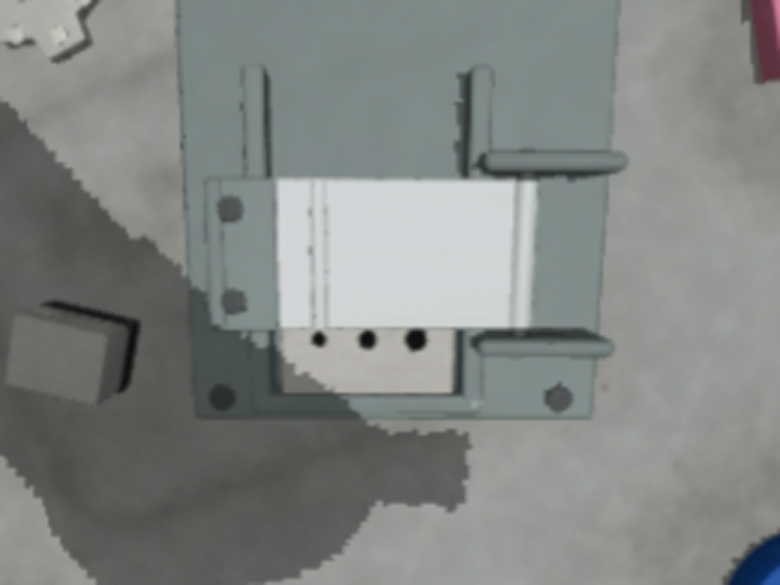

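The tab lies flat with its edge hidden under the lip, and the lip edge at column 276 runs unbroken over it. The thumb rib is at columns 312–328 (predicted 319 for 12 mm slide, 364 for 0). The jig sits against the end wall at row 393. The relay and terminal have not moved, and the robot is clear.

```bash
python3 -c "
from station import *
print(workorder.hand_in(), env.observe()['time_s'])"
```

```text
the job is handed in; nothing more can be done
the job is handed in; nothing more can be done
```

I handed the job in with the jig home and the tab tucked under the lip; the system gives no verdict. The robot's clock read 29.7 s just before I did, against the 51 s limit.

- **Jig:** I pushed it along the channel with the closed fingertips until it stopped against the end wall. The stop came where its centre is at about x = 44 mm, with roughly 9 N of contact force, while the tab was still open.
- **Tab:** I folded it down from behind and pressed it flat. I then pushed it by the thumb rib over about 12 mm of travel to a hard stop, and backed the finger away.
- **Final check:** The last wrist picture, with the robot clear, shows:
  - the tab flat with its edge under the lip, and the rib where a 12 mm slide puts it;
  - the jig against the end wall;
  - the relay and terminal where they were.
- **Not checked at the end:** I did not look again at the tape, pouch, cutter or meter, though the robot's path stayed above them.
- **Disagreement:** The closed fingertip is about 12 mm thick, not the 29 mm I had estimated from the open-gripper dimensions. This only made rib contact come later than I had planned.

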